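# Close three tuning capacitors and pull the one with the dragging bearing

## Robot

A 6-joint arm with a two-finger parallel gripper is mounted at the origin on the work surface. World frame = base frame: x ahead of the robot, y to its left, z up, the work surface at z = 0. Lengths are in m, angles in degrees, forces in N, time in s.
With the tool pointing down it reaches from about 0.35 to 0.775 m from the base axis. Payload 7.3 kg.
Tool frame: the origin (TCP) lies at the very end of the fingers, on their centre line; the grasp point (between the pads) lies 19 mm behind it; z points along the fingers, y is the line along which they close (so a half turn about z gives the same grasp; the last joint's range is limited). The gripper opens to 92 mm and grips with 3 to 60 N. Pads are 19 mm wide; open, the fingers measure 130 mm over their backs; the gripper's body (75 mm by 190 mm) begins 47 mm behind the grasp point.
Start: joints at [-72.021, 19.595, 87.324, -0, 73.075, -8.365], TCP at [0.233, -0.47, 0.227] pointing down, gripper open.
Joint ranges: [-145.02, 145.02], [-44.19, 115.74], [2.07, 154.8], [-57.11, 237.11], [16.16, 152.29], [-177.93, 177.93]. Speed limits (degrees/s): [147.25, 147.25, 180, 180, 180, 180].

## Interface

Orientations are given as [roll, pitch, yaw] about the fixed x, y, z axes, in that order (R = Rz(yaw) Ry(pitch) Rx(roll)).
In Python, from plant import * gives the robot as it stands. Calls block until the motion is done:
- goto(position, orientation): joint-space move of the TCP to a pose.
- move_straight(position, rotation=None, vel=0.15, until_force=None): straight line of the TCP; rotation=None keeps the orientation; vel is the mean speed in m/s. With until_force (N) it stops when the force on the tool has changed by that much, and returns True; else False.
- movej(angles): joint-space move.
- set_gripper(opening, squeeze=None): opening from 0.0 (shut) to 1.0 (fully open); squeeze is the grip in N (None keeps the last); returns when the fingers have stopped.
- wait(seconds).
- inverse_kinematics(position, orientation): joint angles nearest the present ones, or None.
- get_obs(): the state.
- capture(name): name is "scene" or "top"; returns the picture (420x560x3 uint8, red, green, blue); there is no depth.
- get_calibration(name): a dict with "fx", "fy", "cx", "cy" (pixels), "R" (3x3) and "t" (3): a world point X has camera coordinates R X + t. Camera axes: x right, y down, z forward; pixel columns grow to the right and rows downward; lengths in m; the calibration is good to about 2 mm. A picture is of the moment at which its call begins. get_calibration takes no time and is no camera call.
A pose or a line that the arm cannot do raises Unreachable and nothing moves.
- close_job(): hands the job in; it is judged then, once.
The state is a dict: "time": time; "q": joint angles; "qvel": joint speeds; "joint_torque": joint torques, N m; "ee_pos": TCP position; "ee_rot": TCP orientation; "wrist_force": force on the tool from outside, world axes, zero at the start; "ft_torque": the same for the moment, N m; "gripper_width": opening from 0.0 (shut) to 1.0 (fully open); "gripper_force": force on a finger pad.
Only numpy, scipy, OpenCV 4.12 (cv2) and the standard library are available. Lean on these libraries where they do the work, as an engineer would, in place of code of your own. Each camera call takes 0.05 s, during which the arm holds its last target. There are 200 camera calls.

## Task

Turn the knob of each of the three tuning capacitors in the rack clockwise to its stop, so that its vanes are closed, and feel how the shaft turns. Then move the one whose bearing drags to the repair stand and seat it upright and fully home in the nest there, still closed; leave the two sound ones in their nests in the rack. The bakelite is brittle: grip it gently and do not force anything, and leave the other things on the desk alone.

Things in the scene. Friction and masses are not known exactly. Their poses are not given: they have to be found in the camera images.
- cap_a_grip (a point): middle of the knob (44 mm diameter, 26 mm high, fluted black bakelite) of a tuning capacitor, on its upright shaft axis, 63 mm above the underside of its square frame (58 x 58 x 36 mm, 14 mm gap from frame top to knob), 13 mm below the knob top. x, y along the frame sides, z up; does not turn with the knob. 0.4 to 0.6 kg. The three look alike; one of them, not told which, has a dragging bearing
- knob_a (a joint): knob angle of cap_a: 0 vanes open, 1.35 rad closed at a hard stop; grows clockwise seen from above (negative about z). At 0 the white index line on knob top points along the frame x. Stays where left, springing back 0.1 rad at most. The knob cracks if gripped with over 40 N. A sound bearing resists with under 0.08 N m, the dragging one with 0.13 to 0.35 N m, from knob angle 0.45 or before up to the stop, even held still
- cap_b_grip (a point): middle of the knob (44 mm diameter, 26 mm high, fluted black bakelite) of a tuning capacitor, on its upright shaft axis, 63 mm above the underside of its square frame (58 x 58 x 36 mm, 14 mm gap from frame top to knob), 13 mm below the knob top. x, y along the frame sides, z up; does not turn with the knob. 0.4 to 0.6 kg. The three look alike; one of them, not told which, has a dragging bearing
- knob_b (a joint): knob angle of cap_b: 0 vanes open, 1.35 rad closed at a hard stop; grows clockwise seen from above (negative about z). At 0 the white index line on knob top points along the frame x. Stays where left, springing back 0.1 rad at most. The knob cracks if gripped with over 40 N. A sound bearing resists with under 0.08 N m, the dragging one with 0.13 to 0.35 N m, from knob angle 0.45 or before up to the stop, even held still
- cap_c_grip (a point): middle of the knob (44 mm diameter, 26 mm high, fluted black bakelite) of a tuning capacitor, on its upright shaft axis, 63 mm above the underside of its square frame (58 x 58 x 36 mm, 14 mm gap from frame top to knob), 13 mm below the knob top. x, y along the frame sides, z up; does not turn with the knob. 0.4 to 0.6 kg. The three look alike; one of them, not told which, has a dragging bearing
- knob_c (a joint): knob angle of cap_c: 0 vanes open, 1.35 rad closed at a hard stop; grows clockwise seen from above (negative about z). At 0 the white index line on knob top points along the frame x. Stays where left, springing back 0.1 rad at most. The knob cracks if gripped with over 40 N. A sound bearing resists with under 0.08 N m, the dragging one with 0.13 to 0.35 N m, from knob angle 0.45 or before up to the stop, even held still
- rack_mid (a point): fixed dark wooden rack, 100 x 345 x 24 mm high, long along its y, with three square nests 62 x 62 mm, 14 mm deep, in a row along y, each holding a capacitor with 2 mm play all round. This point is the centre of the middle nest floor, 10 mm above the desk; the other nests are at y = -115 and +115 mm. z up
- stand_nest (a point): repair stand: fixed plywood block 100 x 100 x 24 mm high, with one square nest like the rack nests (62 x 62 mm, 14 mm deep, 3 mm chamfer), empty at the start. This point is the centre of the nest floor, 10 mm above the desk; x and y run parallel to the nest's sides, z up. A capacitor goes in at any quarter turn; fully home, its knob's middle is 63 mm above this point
- morse_key: bystander: morse key, 110 x 60 mm, 36 mm high, origin at the centre of its underside
- coil_former: bystander: yellow ceramic coil former, standing spool of 44 mm diameter, 60 mm high, origin at the centre of its underside
- headband_clip: bystander: steel headband clip, flat curved wire 90 x 40 mm, 8 mm high, lying between rack and repair stand, origin inside its curve on the desk
- valve: bystander: glass valve standing on its base, 42 mm diameter, 90 mm high, origin at the centre of its underside
- screwdriver: bystander: screwdriver 160 mm long, lying, origin near its middle
- oil_bottle: bystander: small amber oil bottle, 36 mm diameter, 75 mm high, origin at the centre of its underside
- washer: bystander: brass ring of 34 mm diameter, 6 mm high, origin at the centre of its underside
- seat_a: seat fixed inside the frame of cap_a, 10 mm above its underside, out of sight; the inner collar is jammed on it with over 3 N in the capacitor that drags and rests on it with under 1 N in the sound ones. Nothing to handle
- seat_b: seat fixed inside the frame of cap_b, 10 mm above its underside, out of sight; the inner collar is jammed on it with over 3 N in the capacitor that drags and rests on it with under 1 N in the sound ones. Nothing to handle
- seat_c: seat fixed inside the frame of cap_c, 10 mm above its underside, out of sight; the inner collar is jammed on it with over 3 N in the capacitor that drags and rests on it with under 1 N in the sound ones. Nothing to handle
- cap_a: the whole of the capacitor of point cap_a_grip, frame and knob; origin at the centre of the frame's underside
- cap_b: the whole of the capacitor of point cap_b_grip, frame and knob; origin at the centre of the frame's underside
- cap_c: the whole of the capacitor of point cap_c_grip, frame and knob; origin at the centre of the frame's underside
- stand: the repair stand; origin at the centre of its underside
Not all that is in view belongs to the job. There is more than one size of the stand; the job needs the middle-sized.

How it is judged (in metres and radians):
On the way, in this order (a step that is already met when the one before it is completed fails the run):
1. all three knobs turned clockwise to within 0.2 rad of the stop, all three capacitors standing in the rack (value of joint each of knob_a, knob_b, knob_c above 1.15 rad and height (world z) of each of cap_a_grip, cap_b_grip, cap_c_grip below 0.077 m), for 0.2 s.
2. a capacitor lifted clear of the rack (height (world z) of any of cap_a_grip, cap_b_grip, cap_c_grip above 0.093 m), for 0.1 s.
At the end, for the whole second after the job is handed in: The capacitor whose bearing drags stands fully home (4 mm of depth, 6 mm of centre, 0.05 rad of upright) in the nest of the repair stand; the two sound ones stand home in their rack nests, within 6 mm of their start; all three knobs are within 0.2 rad of the closed stop (value of joint each of knob_a, knob_b, knob_c above 1.15 rad and ((contact force between seat_a and anything else above 3 N and angle between each of cap_a_grip, cap_b_grip, cap_c_grip's own z axis and vertical below 0.05 rad and height (world z) of each of cap_a_grip, cap_b_grip, cap_c_grip below 0.077 m and horizontal distance between cap_a_grip and stand_nest below 0.006 m and distance of each of cap_b_grip, cap_c_grip from where it was at the start of the episode below 0.006 m) or (contact force between seat_b and anything else above 3 N and angle between each of cap_b_grip, cap_a_grip, cap_c_grip's own z axis and vertical below 0.05 rad and height (world z) of each of cap_b_grip, cap_a_grip, cap_c_grip below 0.077 m and horizontal distance between cap_b_grip and stand_nest below 0.006 m and distance of each of cap_a_grip, cap_c_grip from where it was at the start of the episode below 0.006 m) or (contact force between seat_c and anything else above 3 N and angle between each of cap_c_grip, cap_a_grip, cap_b_grip's own z axis and vertical below 0.05 rad and height (world z) of each of cap_c_grip, cap_a_grip, cap_b_grip below 0.077 m and horizontal distance between cap_c_grip and stand_nest below 0.006 m and distance of each of cap_a_grip, cap_b_grip from where it was at the start of the episode below 0.006 m))); the robot touches nothing.
It fails at once if a bakelite knob is squeezed with more than about 40 N a finger (80 N over both) (contact force between the fingers and cap_a above 80 N or contact force between the fingers and cap_b above 80 N or contact force between the fingers and cap_c above 80 N).
It fails at once if a capacitor is forced into the repair stand with more than 40 N (contact force between any of cap_a, cap_b, cap_c and stand above 40 N).
It fails at once if a bystander is moved more than 20 mm (distance of any of morse_key, coil_former, headband_clip, valve, screwdriver, oil_bottle, washer from where it was at the start of the episode above 0.02 m).
It also fails if it takes over 72 s, if anything falls off the work surface, if the arm or the gripper's body presses on something with over 40 N, if the wrist force passes 120 N, or if a joint passes its speed limit or range.

## Working session

There is one attempt and no reset: what is moved stays moved. The work goes in short steps, each a Python script; the robot and the scene stay as the last script left them, time stands still between calls to the robot, and variables do not carry over. Pictures are saved under pics/ and viewed, at most 10 in all, crops included, and the job is handed in when it is done.

```bash
ls; mkdir -p pics
python3 - <<'E'
from plant import *
import cv2,numpy as np
for n in("scene","top"):
    im=capture(n); cv2.imwrite(f"pics/{n}0.png",im[:,:,::-1]); c=get_calibration(n)
    R=np.array(c["R"]);t=np.array(c["t"]);print(n,c["fx"],c["cx"],c["cy"],(-R.T@t).round(3),R.round(2).tolist())
print(get_obs())
E
```

```text
pics
scene 388.44361103711026 275.5999078388804 209.4901820346202 [ 1.12  -0.032  0.776] [[-0.01, 1.0, 0.0], [0.75, 0.01, -0.66], [-0.66, -0.0, -0.75]]
top 397.6667785413572 273.58126773040976 213.6461420872545 [ 0.457 -0.035  1.268] [[-0.02, -1.0, 0.0], [-1.0, 0.02, -0.05], [0.05, -0.0, -1.0]]
{'time': 0.1, 'q': array([-7.20213706e+01,  1.96335823e+01,  8.73705855e+01, -1.98867862e-03,
        7.30747482e+01, -8.36524349e+00]), 'qvel': array([-0.08876596, -0.03840083, -0.1470801 , -0.01850598,  0.04959292,
       -0.01333274]), 'joint_torque': array([ 3.30655123e-03, -4.32002592e+01, -2.44696033e+01,  7.19611743e-02,
        5.25205024e-02, -4.83325073e-05]), 'ee_pos': array([ 0.23287173, -0.47013061,  0.22611129]), 'ee_rot': array([-1.79921647e+02, -9.59942001e-03,  2.63444466e+01]), 'wrist_force': array([-0.8010014 , -0.3242229 , -0.32612813]), 'ft_torque': array([0.02939868, 0.03361574, 0.03935312]), 'gripper_force': 0.0, 'gripper_width': 1.0012952968960658}
```

View pics/top0.png

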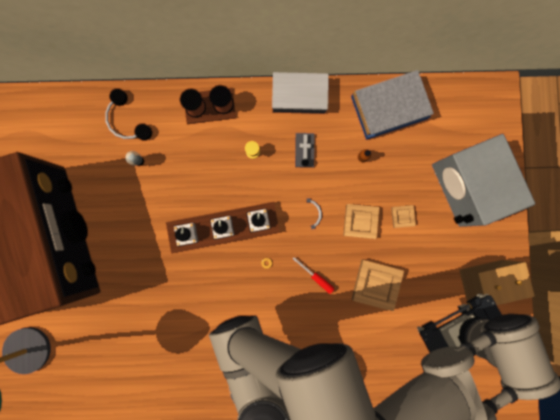

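View pics/scene0.png

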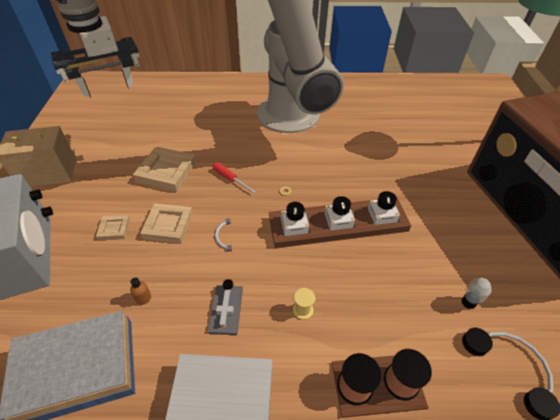

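The top view shows the rack at about (225,227) with capacitors at (185,234), (222,227) and (260,219). The three stands are at (363,221), (379,284) and (404,216). The one at (363,221) is about 34 px wide, which makes it the middle size. Next I'll measure these and look closer.

```bash
cat > h.py <<'E'
from plant import *
import cv2,numpy as np
def ray(n,px,z):
    c=get_calibration(n);R=np.array(c["R"]);t=np.array(c["t"]);o=-R.T@t
    d=R.T@np.array([(px[0]-c["cx"])/c["fx"],(px[1]-c["cy"])/c["fy"],1.]);return o+d*(z-o[2])/d[2]
def proj(n,X):
    c=get_calibration(n);p=np.array(c["R"])@X+np.array(c["t"]);return np.array([c["cx"]+c["fx"]*p[0]/p[2],c["cy"]+c["fy"]*p[1]/p[2]])
E
python3 - <<'E'
from h import *
top=capture("top");sc=capture("scene")
a=cv2.resize(top[195:255,160:290],None,fx=6,fy=6,interpolation=cv2.INTER_CUBIC)
b=cv2.resize(sc[185:240,262:402],None,fx=780/140,fy=780/140,interpolation=cv2.INTER_CUBIC)[:235]
cv2.imwrite("pics/rack.png",np.vstack([a,b])[:,:,::-1])
a=cv2.resize(top[195:250,335:425],None,fx=6,fy=6,interpolation=cv2.INTER_CUBIC)
cv2.imwrite("pics/stand.png",a[:,:,::-1])
# white frames
hsv=cv2.cvtColor(top,cv2.COLOR_RGB2HSV)
m=((hsv[...,1]<70)&(hsv[...,2]>110)).astype(np.uint8); m[:205]=0;m[250:]=0;m[:,:165]=0;m[:,285:]=0
for c in cv2.findContours(m,cv2.RETR_EXTERNAL,cv2.CHAIN_APPROX_NONE)[0]:
    if cv2.contourArea(c)>60:
        r=cv2.minAreaRect(c);print("frame",r,ray("top",r[0],.046).round(4))
# rack: dark brown (low value) region + frames + knobs
g=((hsv[...,2]<125)|(m>0)).astype(np.uint8)
m2=g.copy();m2[:195]=0;m2[260:]=0;m2[:,:150]=0;m2[:,:162]=0;m2[:,292:]=0
c=max(cv2.findContours(m2,cv2.RETR_EXTERNAL,cv2.CHAIN_APPROX_NONE)[0],key=cv2.contourArea)
r=cv2.minAreaRect(c);box=cv2.boxPoints(r);print("rack",r,[ray("top",p,.024).round(3).tolist() for p in box])
print("hsv stand",hsv[221,348],hsv[208,362],"desk",hsv[240,340],hsv[195,370])
E
```

```text
frame ((185.08108520507812, 233.98648071289062), (19.399080276489258, 18.248287200927734), 80.53767395019531) [0.4673 0.2338 0.046 ]
frame ((221.50999450683594, 227.0699920654297), (19.516149520874023, 18.52619743347168), 81.8698959350586) [0.4857 0.1217 0.046 ]
frame ((257.73077392578125, 220.15386962890625), (19.415496826171875, 19.023265838623047), 78.69007110595703) [0.5042 0.0101 0.046 ]
rack ((227.9979248046875, 226.19483947753906), (30.73430061340332, 120.10942077636719), 79.3034896850586) [[0.506, 0.297, 0.024], [0.566, -0.073, 0.024], [0.471, -0.089, 0.024], [0.411, 0.281, 0.024]]
hsv stand [ 16 150 224] [ 16 152 215] desk [ 13 188 184] [ 12 190 188]
```

View pics/rack.png

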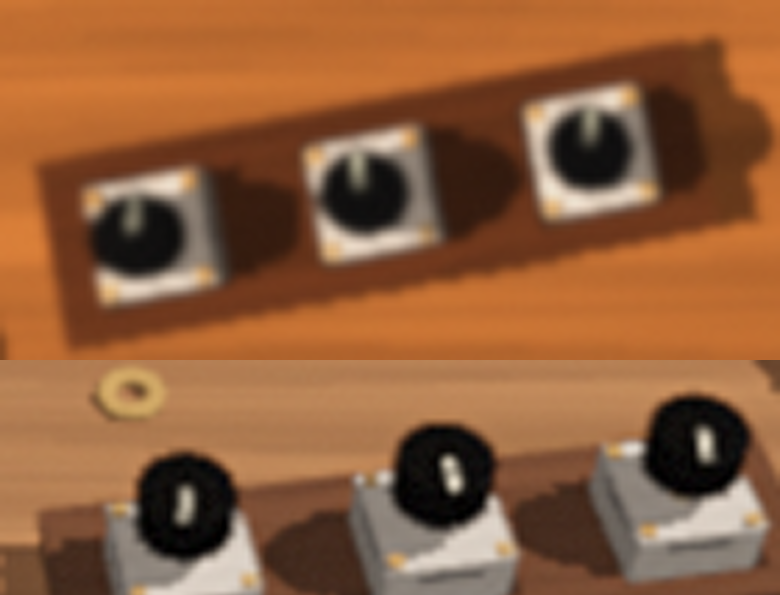

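View pics/stand.png

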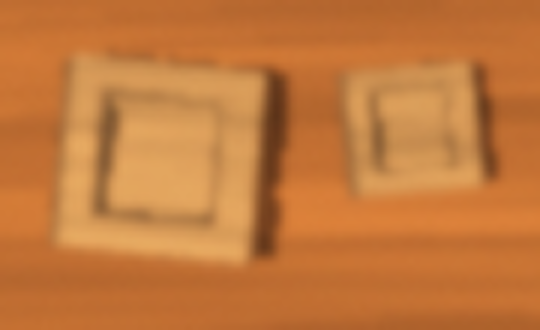

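The rack crop shows all three index lines pointing roughly along frame x, so every knob is near open. The stand crop confirms the left one at about (363,221) is the 100 mm stand. Next come the knob centres, the stand pose and approach tests.

```bash
cat >> h.py <<'E'
def knobs(top):
    hsv=cv2.cvtColor(top,cv2.COLOR_RGB2HSV);out=[]
    for x,y in((183,234),(221,227),(258.3,219.6)):
        yy,xx=np.mgrid[:420,:560];near=(xx-x)**2+(yy-y)**2<10**2
        m=((hsv[...,2]<60)&near).astype(np.uint8)
        c=max(cv2.findContours(m,cv2.RETR_EXTERNAL,cv2.CHAIN_APPROX_NONE)[0],key=cv2.contourArea)
        h=cv2.convexHull(c);M=cv2.moments(h);p=np.array([M["m10"],M["m01"]])/M["m00"]
        P=ray("top",p,.073)
        k=np.zeros_like(m);cv2.fillConvexPoly(k,h,1);k=cv2.erode(k,np.ones((3,3)))
        w=np.clip(hsv[...,2].astype(float)-60,0,None)*k
        W=ray("top",((w*xx).sum()/w.sum(),(w*yy).sum()/w.sum()),.086)
        C=ray("top",proj("top",P+[0,0,.013]),.086)
        d=W-C;out.append((P,np.degrees(np.arctan2(d[1],d[0])),np.hypot(*d[:2]),2*np.sqrt(M["m00"]/np.pi)/397*1.19))
    return out
def rectpose(top,m,z):
    c=max(cv2.findContours(m.astype(np.uint8),cv2.RETR_EXTERNAL,cv2.CHAIN_APPROX_NONE)[0],key=cv2.contourArea)
    b=np.array([ray("top",p,z) for p in cv2.boxPoints(cv2.minAreaRect(c))]);e=b[1]-b[0]
    return b.mean(0),(np.degrees(np.arctan2(e[1],e[0]))+45)%90-45,np.linalg.norm(b[1]-b[0]),np.linalg.norm(b[2]-b[1])
E
python3 - <<'E'
from h import *
top=capture("top")
for k in knobs(top):print("knob",k[0].round(4),*np.round(k[1:],4))
hsv=cv2.cvtColor(top,cv2.COLOR_RGB2HSV)
m=(hsv[...,1]<172)&(hsv[...,2]>140);m[:195]=0;m[245:]=0;m[:,:338]=0;m[:,388:]=0
print("stand",rectpose(top,m,.024))
k=cv2.resize(top,None,fx=6,fy=6,interpolation=cv2.INTER_CUBIC)[195*6:250*6,335*6:388*6]
g=k[...,2]; print(g.min(),np.median(g))
print(get_calibration("top")["R"])
for p in[(.467,.233),(.5,.01),(.47,-.3)]:
  for yaw in(150,100,50):
    print(p,yaw,np.round(inverse_kinematics([*p,.15],[180,0,yaw]),0))
E
```

```text
knob [0.4665 0.2359 0.073 ] -6.2769 0.009 0.038
knob [0.4856 0.1211 0.073 ] 14.4602 0.0097 0.0358
knob [0.5042 0.0082 0.073 ] -2.4762 0.0094 0.0346
stand (array([ 0.49424713, -0.31242304,  0.024     ]), np.float64(-7.665988343624626), np.float64(0.10234736095480625), np.float64(0.10667409096047699))
24 52.0
[[-0.02463583 -0.99969472  0.00188379]
 [-0.99822711  0.02449744 -0.05424495]
 [ 0.05418224 -0.00321682 -0.99852588]]
(0.467, 0.233) 150 [ 18.  24.  94.   0.  62. -42.]
(0.467, 0.233) 100 [18. 24. 94. -0. 62.  8.]
(0.467, 0.233) 50 [18. 24. 94. -0. 62. 58.]
(0.5, 0.01) 150 [ -8.  22.  98.   0.  61. -68.]
(0.5, 0.01) 100 [ -8.  22.  98.   0.  61. -18.]
(0.5, 0.01) 50 [-8. 22. 98. -0. 61. 32.]
(0.47, -0.3) 150 [ -40.   27.   89.    0.   64. -100.]
(0.47, -0.3) 100 [-40.  27.  89.   0.  64. -50.]
(0.47, -0.3) 50 [-40.  27.  89.  -0.  64.  -0.]
```

```bash
cat >> h.py <<'E'
def turn(x,y,yaw0=150,squeeze=25,coarse=(10,20,30,40,48,54),last=84):
    goto([x,y,.14],[180,0,yaw0]); move_straight([x,y,.055],vel=.12)
    o=get_obs();f0=np.array(o["wrist_force"]);t0=o["ft_torque"][2]
    set_gripper(.4,squeeze)
    o=get_obs();print("grip t%.1f w%.3f F%.1f dF"%(o["time"],o["gripper_width"],o["gripper_force"]),(o["wrist_force"]-f0).round(1))
    prev=None
    for a in list(coarse)+list(np.arange(coarse[-1]+3,last+1,3)):
        goto([x,y,.055],[180,0,yaw0-a]); o=get_obs();tz=o["ft_torque"][2]-t0
        print(int(a),"tz%.3f"%tz,(o["wrist_force"]-f0).round(1),"F%.0f t%.1f"%(o["gripper_force"],o["time"]))
        if abs(tz)>.55 or (prev is not None and a>50 and abs(tz)-abs(prev)>.1): break
        prev=tz
    return yaw0-a
def leave(x,y):
    set_gripper(.75); move_straight([x,y,.14],vel=.2)
E
python3 - <<'E'
from h import *
set_gripper(.75)
turn(.4665,.2359)
o=get_obs();print(o["ee_pos"],o["ee_rot"],o["gripper_width"])
E
```

```text
grip t4.9 w0.476 F25.0 dF [-0.2  0.7  2.6]
10 tz0.003 [-0.4  1.2  4.1] F25 t5.2
20 tz0.151 [0.4 2.  4.9] F25 t5.5
30 tz0.159 [0.6 3.6 5.3] F25 t5.8
40 tz0.218 [2.5 4.8 5.3] F25 t6.1
48 tz0.152 [4.  5.4 4.9] F25 t6.3
54 tz0.239 [2.7 5.1 4.7] F25 t6.6
57 tz0.283 [3.2 5.1 4.7] F25 t6.8
60 tz0.246 [3.7 5.  4.4] F25 t7.1
63 tz0.280 [3.8 4.7 3.8] F25 t7.3
66 tz0.268 [4.1 4.1 4.1] F25 t7.6
69 tz0.277 [4.1 5.3 3.5] F25 t7.8
72 tz0.616 [4.3 3.2 4.7] F25 t8.1
[0.46744631 0.2360484  0.05535697] [ 1.79879635e+02 -3.78522855e-02  7.84204407e+01] 0.4733417596385525
```

Run:
```python
from h import *
leave(.4665,.2359)
turn(.4856,.1211); leave(.4856,.1211)
turn(.5042,.0082); leave(.5042,.0082)
goto([.5,-.15,.22],[180,0,70])
top=capture("top")
for k in knobs(top):print("knob",k[0].round(4),*np.round(k[1:],3))
print(get_obs()["time"])
cv2.imwrite("pics/after.png",cv2.resize(top[190:260,160:400],None,fx=3.3,fy=3.3,interpolation=cv2.INTER_CUBIC)[:,:,::-1])
```

```text
grip t12.0 w0.477 F25.0 dF [-0.5  0.7  2.8]
10 tz-0.039 [-0.   1.1  5.4] F25 t12.3
20 tz0.005 [-0.5  1.9  5.8] F25 t12.6
30 tz-0.055 [-0.3  3.   5.2] F25 t12.9
40 tz-0.069 [-0.3  2.2  4.9] F25 t13.2
48 tz-0.012 [0.  1.3 5.6] F25 t13.4
54 tz-0.002 [0.2 0.7 4.3] F25 t13.7
57 tz-0.026 [-0.   0.7  5.8] F25 t13.9
60 tz-0.053 [0.1 1.7 5.7] F25 t14.2
63 tz-0.053 [-0.2  0.9  5.9] F25 t14.4
66 tz-0.074 [0.1 1.4 4.9] F25 t14.7
69 tz-0.090 [0.  2.2 5.3] F25 t14.9
72 tz-0.011 [-0.4  1.3  4.7] F25 t15.2
75 tz-0.080 [-0.1  0.6  4.9] F25 t15.4
78 tz0.404 [0.3 3.6 5.6] F25 t15.7
grip t19.7 w0.478 F25.0 dF [0.5 2.4 2.9]
10 tz-0.007 [-0.2  3.4  4. ] F25 t20.0
20 tz-0.037 [0.9 3.7 4.5] F25 t20.3
30 tz0.024 [1.2 4.2 4.3] F25 t20.6
40 tz-0.022 [0.9 3.4 4.9] F25 t20.9
48 tz0.000 [1.5 4.9 4.1] F25 t21.1
54 tz-0.037 [1.1 4.8 3.7] F25 t21.4
57 tz-0.031 [0.5 3.3 4.7] F25 t21.6
60 tz0.007 [1.  3.2 3.9] F25 t21.9
63 tz0.053 [0.9 4.1 5.3] F25 t22.1
66 tz0.016 [0.9 1.8 5.2] F25 t22.4
69 tz0.522 [1.5 4.3 3.3] F25 t22.6
knob [0.4664 0.236  0.073 ] -63.705 0.011 0.038
knob [0.486  0.1217 0.073 ] -69.967 0.009 0.036
knob [0.5052 0.0082 0.073 ] -72.165 0.009 0.034
24.625
```

View pics/after.png

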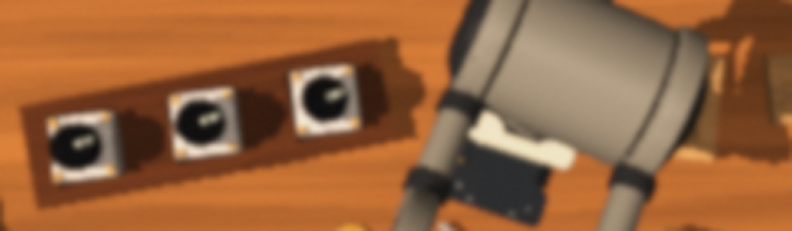

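The left knob resists with 0.15–0.28 N m and the other two stay near 0, so the left capacitor is the one that drags. The picture shows all three index lines about 75° clockwise of frame x. I'll regrip the left one, press it lightly to its stop, lift it and look.

Run:
```python
from h import *
x,y=.4665,.236
goto([.48,.1,.2],[180,0,80]);goto([x,y,.14],[180,0,80]);move_straight([x,y,.055],vel=.12)
o=get_obs();t0=o["ft_torque"][2];set_gripper(.4,25)
for yaw in(77,74,71,68,65):
    goto([x,y,.055],[180,0,yaw]);o=get_obs();tz=o["ft_torque"][2]-t0;print(yaw,"%.3f"%tz,o["time"])
    if abs(tz)>.45:break
yaw+=3
goto([x,y,.055],[180,0,yaw]);print("back %.3f"%(get_obs()["ft_torque"][2]-t0))
move_straight([x,y,.17],vel=.1)
o=get_obs();print(o["ee_pos"],o["ee_rot"],o["wrist_force"],o["gripper_width"],o["time"])
top=capture("top");sc=capture("scene");np.savez("lift.npz",top=top,sc=sc,yaw=yaw)
hsv=cv2.cvtColor(top,cv2.COLOR_RGB2HSV)
for s in(150,165,172):
    m=(hsv[...,1]<s)&(hsv[...,2]>140);m[:195]=0;m[250:]=0;m[:,:338]=0;m[:,388:]=0
    p=rectpose(top,m,.024);print("stand",p[0].round(4),*np.round(p[1:],4))
p=proj("scene",np.array([x,y,.15])).astype(int);print(p)
a=cv2.resize(sc[p[1]-45:p[1]+45,p[0]-45:p[0]+45],(400,400),interpolation=cv2.INTER_CUBIC)
b=cv2.resize(top[197:247,338:388],(400,400),interpolation=cv2.INTER_CUBIC)
cv2.imwrite("pics/lift.png",np.hstack([a,b])[:,:,::-1])
```

```text
77 0.073 27.9083
74 0.464 28.1583
back 0.150
[0.4658843  0.23581983 0.16907469] [-1.79895935e+02  5.71615605e-02  7.69959604e+01] [ 0.55504197 -0.34000149 -5.75261589] 0.47384802997134734 29.7083
stand [ 0.4915 -0.3138  0.024 ] -9.1582 0.0412 0.0446
stand [ 0.4943 -0.3124  0.024 ] -7.1566 0.0999 0.1022
stand [ 0.4937 -0.3135  0.024 ] -7.9691 0.1029 0.1047
[393 177]
```

View pics/lift.png

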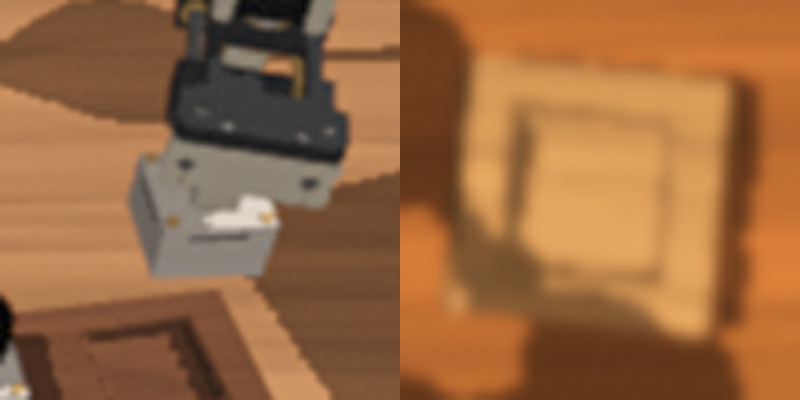

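The left half shows the capacitor lifted upright. The lower front frame edge runs from (155,277) to (262,273) in the crop, and the front screws are at (172,222) and (268,218). The right half shows the stand's top corners near (470,58), (737,75), (710,337) and (450,305). These give the yaws.

Run:
```python
from h import *
f=lambda u,v:(348+(u+.5)*90/400-.5,132+(v+.5)*90/400-.5)
for a,b,z in(((155,277),(262,273),.124),((172,222),(268,218),.160)):
    A,B=ray("scene",f(*a),z),ray("scene",f(*b),z);d=B-A;print(A.round(3),B.round(3),np.degrees(np.arctan2(d[1],d[0]))-90,np.linalg.norm(d))
g=lambda u,v:(338+(u-400+.5)/8-.5,197+(v+.5)/8-.5)
P=[ray("top",g(*c),.024) for c in((470,58),(737,75),(710,337),(450,305))]
print(np.mean(P,0).round(4),[p.round(4).tolist() for p in P])
for i in range(4):
    d=P[(i+1)%4]-P[i];print(np.degrees(np.arctan2(d[1],d[0]))%90-90,np.linalg.norm(d))
# nest: dark edge points in blue/value along scan lines through the centre
im=np.load("lift.npz")["top"];c=proj("top",np.array([.494,-.3125,.024]))
g=cv2.cvtColor(im,cv2.COLOR_RGB2GRAY).astype(np.float32)
for name,dx,dy in(("x",1,0),("y",0,1)):
  for off in(-.012,0,.012):
    a=np.radians(-6.5);s=np.arange(-.06,.0601,.004)
    L=[(dx*q+dy*off,dy*q+dx*off) for q in s]
    W=[np.array([.494+np.cos(a)*u-np.sin(a)*v,-.3125+np.sin(a)*u+np.cos(a)*v,.024]) for u,v in L]
    px=np.array([proj("top",w) for w in W],np.float32)
    print(name,off,cv2.remap(g,px[:,0].copy(),px[:,1].copy(),cv2.INTER_LINEAR).ravel().astype(int))
```

```text
[0.495 0.211 0.124] [0.492 0.268 0.124] 3.650574140782666 0.0566794518503653
[0.491 0.213 0.16 ] [0.487 0.263 0.16 ] 4.086127488121775 0.049601875291794446
[ 0.4952 -0.3138  0.024 ] [[0.5495, -0.268, 0.024], [0.5403, -0.3725, 0.024], [0.4381, -0.358, 0.024], [0.453, -0.2569, 0.024]]
-5.057588508167925 0.10487651332688208
-8.103283057500022 0.10323746978589389
-8.424187163453652 0.1021716832838347
-6.593950702413366 0.09712658709889362
x -0.012 [ 63  66  73  89  98 111 137 142 149 168 176 177 177 175 173 172 170 168
 170 172 167 161 152 148 159 166 162 150 129 132 132]
x 0 [ 63  66  73  88  96 102 122 136 150 167 175 176 176 177 176 174 169 169
 173 173 167 161 154 144 154 163 162 150 135 131 130]
x 0.012 [ 65  67  74  89  97 107 126 127 134 161 174 176 176 176 176 174 170 171
 175 174 167 159 153 144 155 165 162 149 127 124 130]
y -0.012 [ 92  85 114 154 170 172 170 160 160 172 176 176 177 176 176 176 176 176
 176 176 171 151 120 132 153 141 115  92  72  74  94]
y 0 [ 75  76 110 151 166 167 163 153 153 167 171 172 172 173 173 174 174 174
 174 174 167 136 106 126 165 175 171 139  86  65  65]
y 0.012 [ 72  75 112 156 167 167 166 157 156 167 170 170 170 171 172 173 174 174
 175 174 161 122 102 121 152 164 161 139  89  64  63]
```

Run:
```python
from h import *
x,y=.4945,-.3138
goto([.48,0,.19],[180,0,70]);goto([x,y,.15],[180,0,65.5])
move_straight([x,y,.078],vel=.1)
o=get_obs();print(o["ee_pos"],o["ee_rot"],o["time"])
sc=capture("scene");top=capture("top")
p=proj("scene",np.array([x,y,.03])).astype(int);q=proj("top",np.array([x,y,.03])).astype(int)
a=cv2.resize(sc[p[1]-40:p[1]+40,p[0]-40:p[0]+40],(400,400),interpolation=cv2.INTER_CUBIC)
b=cv2.resize(top[q[1]-40:q[1]+40,q[0]-40:q[0]+40],(400,400),interpolation=cv2.INTER_CUBIC)
cv2.imwrite("pics/above.png",np.hstack([a,b])[:,:,::-1])
```

```text
[ 0.49498874 -0.3140348   0.07868818] [1.79925179e+02 2.19120144e-02 6.55113407e+01] 32.825
```

View pics/above.png

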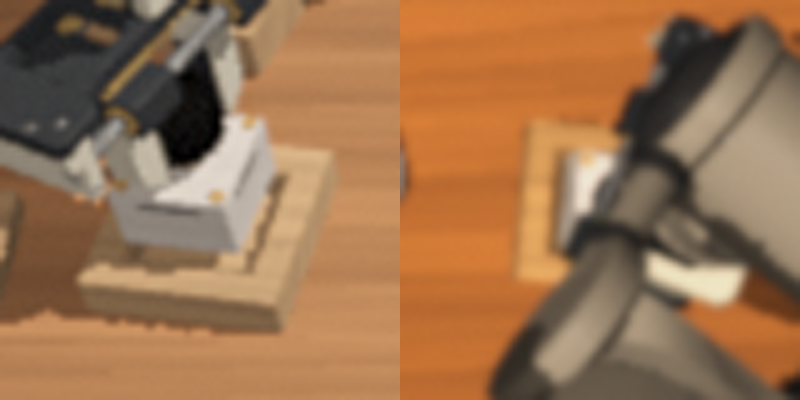

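The frame hangs over the nest. Its lower front edge, (127,243) to (238,252), slopes less than the stand's front edge, so I'll check the yaw mismatch at higher zoom.

Run:
```python
from h import *
sc=capture("scene");s0=np.load("lift.npz")["sc"]
p=proj("scene",np.array([.4945,-.3138,.03])).astype(int);print(p)
cr=[cv2.resize(s[p[1]-24:p[1]+36,p[0]-32:p[0]+28],(400,400),interpolation=cv2.INTER_CUBIC) for s in(s0,sc)]
cv2.imwrite("pics/cmp.png",np.hstack(cr)[:,:,::-1])
```

```text
[165 217]
```

View pics/cmp.png

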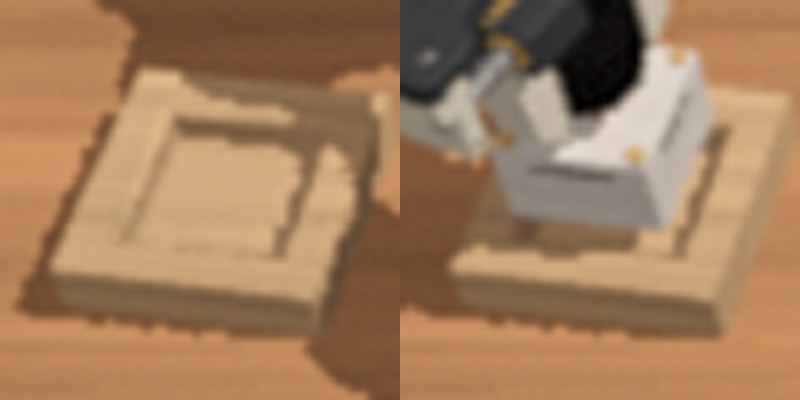

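Run:
```python
from h import *
f=lambda u,v:(133+(u+.5)*.15-.5,193+(v+.5)*.15-.5)
def line(n,a,b,z):
    A,B=ray("scene",f(*a),z),ray("scene",f(*b),z);d=B-A;print(n,A[:2].round(4),B[:2].round(4),"yaw %.1f"%((np.degrees(np.arctan2(d[1],d[0]))+45)%90-45),"L %.3f"%np.linalg.norm(d))
line("st front",(50,268),(320,300),.024);line("st right",(320,300),(385,105),.024);line("st left",(50,268),(140,68),.024);line("st back",(140,68),(385,97),.024)
line("fr front",(108,214),(260,230),.033);line("fr right",(260,230),(312,130),.033)
print("c stand",np.mean([ray("scene",f(*c),.024) for c in((50,268),(320,300),(385,100),(140,68))],0))
```

```text
st front [ 0.5385 -0.3676] [ 0.552  -0.2661] yaw -7.6 L 0.102
st right [ 0.552  -0.2661] [ 0.4572 -0.2571] yaw -5.4 L 0.095
st left [ 0.5385 -0.3676] [ 0.439  -0.3562] yaw -6.6 L 0.100
st back [ 0.439  -0.3562] [ 0.453  -0.2578] yaw -8.1 L 0.099
fr front [ 0.52   -0.3483] [ 0.5269 -0.2908] yaw -6.8 L 0.058
fr right [ 0.5269 -0.2908] [ 0.4781 -0.2802] yaw -12.3 L 0.050
c stand [ 0.4960149  -0.31186045  0.024     ]
```

Run:
```python
from h import *
x,y=.495,-.3123
move_straight([x,y,.078],vel=.05)
f0=np.array(get_obs()["wrist_force"])
hit=move_straight([x,y,.0555],vel=.03,until_force=8)
o=get_obs();print(hit,o["ee_pos"],(o["wrist_force"]-f0).round(1),np.round(o["ft_torque"],2),o["time"])
```

```text
True [ 0.4948663  -0.31191979  0.05545111] [ 1.5 -0.1 12.9] [ 0.07  0.01 -0.06] 33.9583
```

It reached home height with only a light contact force. I'll release, retreat and check.

Run:
```python
from h import *
set_gripper(.75);x,y=.495,-.3123
move_straight([x,y,.14],vel=.15);goto([.30,-.45,.25],[180,0,30])
o=get_obs();print(o["time"],o["wrist_force"])
top=capture("top");sc=capture("scene");hsv=cv2.cvtColor(top,cv2.COLOR_RGB2HSV)
for p in(np.array([.495,-.312,.073]),):
    c=proj("top",p);yy,xx=np.mgrid[:420,:560];near=(xx-c[0])**2+(yy-c[1])**2<11**2
    m=((hsv[...,2]<60)&near).astype(np.uint8);h=cv2.convexHull(max(cv2.findContours(m,cv2.RETR_EXTERNAL,cv2.CHAIN_APPROX_NONE)[0],key=cv2.contourArea))
    M=cv2.moments(h);print("knob at .073",ray("top",(M["m10"]/M["m00"],M["m01"]/M["m00"]),.073))
for k in knobs(top)[1:]:print("knob",k[0].round(4),*np.round(k[1:],3))
a=cv2.resize(top[197:247,338:388],(400,400),interpolation=cv2.INTER_CUBIC)
b=cv2.resize(sc[193:253,133:193],(400,400),interpolation=cv2.INTER_CUBIC)
cv2.imwrite("pics/home.png",np.hstack([a,b])[:,:,::-1])
```

```text
36.3417 [ 0.13809862  1.226714   -0.65843907]
knob at .073 [ 0.49415877 -0.31415834  0.073     ]
knob [0.4861 0.1215 0.073 ] -70.28 0.009 0.036
knob [0.5052 0.0082 0.073 ] -72.245 0.009 0.034h.py:18: RuntimeWarning: invalid value encountered in scalar divide
  W=ray("top",((w*xx).sum()/w.sum(),(w*yy).sum()/w.sum()),.086)
```

View pics/home.png

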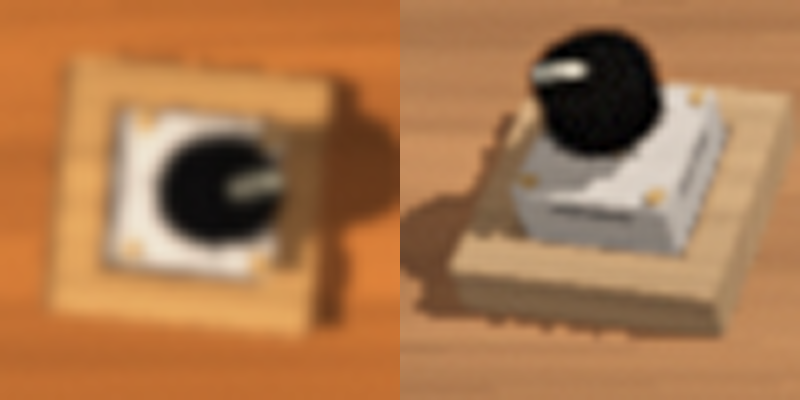

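The capacitor sits level in the nest. The index line from (230,190) to (282,180) gives a knob angle of about 1.28 rad, which is closed. The other two haven't moved, so I'm handing in.

```bash
python3 -c "
from plant import *
print(close_job())"
```

```text
the job is handed in; nothing more can be done
None
```

I turned all three knobs to the closed stop and handed the job in at about 36 s. The left-hand capacitor (largest y) drags at 0.15–0.28 N m; it is now seated in the middle-sized stand at about 1.28 rad by camera, and the two sound ones are still in the rack.

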